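Raise the keeper bar and push the parts bin home

ROBOT

A 7-joint arm with a two-finger parallel gripper is mounted at the origin on the work surface. World frame = base frame: x ahead of the robot, y to its left, z up, the work surface at z = 0. Lengths are in mm, angles in rad, forces in N, time in s.
With the tool pointing down it reaches from about 400 to 875 mm from the base axis. Payload 4.4 kg.
Tool frame: the origin (TCP) lies at the very end of the fingers, on their centre line; the grasp point (between the pads) lies 19 mm behind it; z points along the fingers, y is the direction in which the jaws open and shut (so a half turn about z gives the same grasp; the last joint's range is limited). The gripper opens to 85 mm and grips with 20 to 120 N. Pads are 22 mm wide; open, the fingers measure 114 mm over their backs; the gripper's body (76 mm by 85 mm) begins 54 mm behind the grasp point. The pads swing forward as they close: fully open they stand 13 mm farther back than shut.
Start: joints at [-1.267, 0.628, 0.038, 1.517, -0.027, 0.996, -0.02], TCP at [234.906, 606.083, 231.313] pointing down, gripper open.
Joint ranges: [-3.06, 3.06], [-0.37, 2.12], [-1.25, 1.32], [0.18, 2.47], [-1.1, 4.24], [0.23, 1.98], [-2.94, 2.94]. Speed limits (rad/s): [2.57, 2.57, 3.14, 3.14, 3.14, 3.14, 3.14].

INTERFACE

Orientations are given as [roll, pitch, yaw] about the fixed x, y, z axes, in that order (R = Rz(yaw) Ry(pitch) Rx(roll)).
In Python, from cell import ctrl gives the robot as it stands.
- The arm moves only by the shell command python3 -m crank 'ROWS' [OPENING]. ROWS is JSON, a list that holds one entry, the list of rows, each a list of 6 numbers: the shift along the tool's x, y, z in units of 30 mm (1.0 is 30 mm), then the turn, a rotation vector about the tool's x, y, z in units of 6 degrees (1.0 is 6 degrees). In form: [[[tx, ty, tz, rx, ry, rz], ...]]. A call has 1 to 12 rows; each row shifts and turns the pose as measured when the row begins, along the tool's axes as they then stand; what a row does not reach is not made up. A row lasts 1/12 s, in which the tool goes at most 41.7 mm and 7.16 degrees, less where a joint would pass 70% of its speed; a pose out of reach is approached as far as the arm can. A call is refused whole if a number of a shift passes 1 or a number of a turn 1, either way. A call with a gripper value outside its range is refused whole. OPENING is the gripper command: -1 is fully open, 1 is shut, values between are in proportion, set as the call begins (- or left out, the last holds). The fingers move at their own pace and stop on an object; the grip force is fixed at half the most. Time passes only in rows, so rows that do not move let the fingers close. It gives the time, the measured TCP pose, the force and the opening at its end, in the units of the state.
- ctrl.read_state(): the state, without advancing time (a new reading comes with each control period).
- ctrl.get_image(name): name is "side" or "top" or "wrist"; returns a dict with "color" (384x512x3 uint8, red, green, blue), "depth" (384x512 float32, mm along the optical axis (not along the pixel's ray), 0 where there is no reading), "camera_matrix" (3x3 intrinsics, pixels), "R" (3x3) and "t" (3): a world point X has camera coordinates R X + t. Camera axes: x right, y down, z forward; pixel columns grow to the right and rows downward; lengths in mm; the calibration is good to about 2 mm. A picture is of the moment at which its call begins.
- ctrl.finish_job(): hands the job in, once; it reports no verdict.
Trained networks look in a picture, given as the dict that the camera call returned (one of the last four; its "shot" number tells which), for a name from the list of things; names that differ only in an ending like _2 or _b are one class to them, and where a whole thing is asked for, a point or a joint stands for the part that bears it (a point fixed in the world has none). Each returns a list of dicts, best first, with "conf" (0 to 1); they miss things now and then, are a little off and sometimes report something else, mostly with a low value. They report only what shows in the picture. A call takes as long as a camera call.
- ctrl.search_frame(query, picture): "extent" ([centre column, centre row, width, height] in pixels, round what is visible of it).
The state is a dict: "clock": time; "qpos": joint angles; "qd": joint speeds; "tau": joint torques, N m; "eef_pos": TCP position; "tool_rot": TCP orientation; "force": force on the tool from outside, world axes, zero at the start; "torque": the same for the moment, N m; "width": finger opening in mm.
Only numpy, scipy, OpenCV 4.12 (cv2) and the standard library are available. Lean on these libraries where they do the work, as an engineer would, in place of code of your own. Each camera call takes 0.05 s, during which the arm holds its last target. There are 200 camera calls.

TASK

Push the free end of the dock's counterweighted keeper bar up past its balance point so that it stays raised by itself, then push the parts bin along its tray under the raised bar until it is fully home against the back stop. Do not pick the bin up or tip it, leave everything else on the bench where it is, and finish clear of everything with the bar still up.

Things in the scene. Friction and masses are not known exactly. Their poses are not given: they have to be found in the camera images.
- dock: Fixed grey bench dock for one bin. Origin at bench level in mid-lane, straight below the lowered bar. x: along the lane, the way the bin is pushed (away from the robot, within about 17 degrees); y left; z up. Tray 6 mm thick, x -155 to 125 mm. Side guides along the lane, tops 32 mm above the bench, inner faces at y = -57 and 57 mm, outer at -68 and 68 mm.
- stop (a point): Middle of the front face of the dock's back stop, across the lane at dock x = 115 mm, 36 mm above the bench; the stop's top is 66 mm above the bench. Axes as the dock's.
- rest_top (a point): Top of the rest post that carries the lowered bar from below, 80 mm above the bench at dock x = 0, y = 73 mm (left of the lane). Post 30 mm along x, 10 mm along y. Left of it the bar's last 72 mm stick out freely, with nothing under them down to the bench. Axes as the dock's.
- bar (a joint): Angle of the counterweighted keeper bar, rad: 0 = lowered, level across the lane, barring the bin's way (start); grows as the free end rises; 1.65 = fully up at its stop, just past upright. Balance point near 0.85: below it the bar falls back, beyond it it rises on by itself (damped, a second or two) and stays up. Lifting the free end takes about 2 N at first, less further up.
- bar_hinge (a point): On the bar's hinge axis (along dock x), at dock x = 0, y = -115 mm, 88 mm above the bench; fixed, axes as the dock's. Two cheek plates, 106 mm high, 30 mm along y, up to 21 mm either side of x = 0, carry it. The steel counterweight (48 mm diameter, 46 mm long) is fixed to the bar: when lowered, 50 mm above the hinge and 22 mm to its right.
- bar_tip (a point): Centre of the free end of the keeper bar, a 16 mm square steel bar, 265 mm from hinge to end; moves with the bar. Lowered: at dock x = 0, y = 150 mm, 88 mm above the bench, bar underside 80 mm, top 96 mm above the bench. Its y axis points outward along the bar.
- bin: Blue open-front parts bin holding bolts, 0.35 to 0.7 kg, loose on the tray before the lowered bar. Origin mid-underside, 6 mm above the bench; axes about as the dock's. 90 mm long (x), 100 mm wide (y); wall towards the robot (x = -45 mm) a low lip 50 mm high, wall away from it (x = 45 mm) 90 mm high. Home against the stop its origin is at dock x = 70 mm.
- spray_can: Bystander: steel can, 52 mm diameter, 150 mm tall, standing left of the dock beyond the bar. Origin under its middle.
- oil_bottle: Bystander: white bottle, 44 mm diameter, 130 mm tall, standing right of the dock beyond the bar. Origin under its middle.
- screwdriver: Bystander: screwdriver lying on the bench right of the dock on the robot's side. Origin at its middle, on the bench.
- other_bin: Bystander: a second blue parts bin like the first, 90 x 100 x 90 mm, standing on the bench far to the left, not in the dock. Origin under its middle.
- mug: Bystander: white mug, about 80 mm diameter, 90 mm tall, standing far to the right. Origin under its middle.
- tape_reel: Bystander: cardboard ring, 100 mm diameter, 24 mm high, lying to the left of the dock. Origin under its middle.
- wrench: Bystander: wrench lying on the bench to the left. Origin at its middle, on the bench.

How it is judged:
By the outcome, as a careful person would: the job done as asked, in the order asked, and still so for the second after the job is handed in, with the robot touching nothing.
It also fails if it takes over 56 s, if anything falls off the work surface, if the arm or the gripper's body presses on something with over 40 N, if the wrist force passes 120 N, or if a joint passes its speed limit or range.

## Working session

There is one attempt and no reset: what is moved stays moved. The work goes in short steps, Python scripts to look and compute and a shell command to move; the robot and the scene stay as the last step left them, time stands still between calls to the robot, and variables do not carry over. Pictures are saved under pics/ and viewed, about 8 in all and at most 12, crops included, and the job is handed in when it is done.

```bash
ls; mkdir -p pics; cat > h.py <<'E'
import numpy as np, cv2
from cell import ctrl
def w(p,u,v,d):
    K=p["camera_matrix"]; c=np.array([(u-K[0,2])/K[0,0]*d,(v-K[1,2])/K[1,1]*d,d]); return p["R"].T@(c-p["t"])
def pix(p,X):
    c=p["R"]@np.array(X,float)+p["t"]; q=p["camera_matrix"]@c; return q[:2]/q[2]
def cloud(p):
    d=p["depth"]; v,u=np.mgrid[:d.shape[0],:d.shape[1]]; K=p["camera_matrix"]
    c=np.stack([(u-K[0,2])/K[0,0]*d,(v-K[1,2])/K[1,1]*d,d],-1); return (c-p["t"])@p["R"]
def save(p,n): cv2.imwrite(f"pics/{n}.png",p["color"][:,:,::-1])
E
python3 - <<'E'
from h import *
print(ctrl.read_state())
ims=[]
for n in("top","side"):
    p=ctrl.get_image(n); ims.append(p["color"]); C=cloud(p)
    print(n,p["t"],(-p["R"].T@p["t"]).round())
    for q in("dock","bar","bin","bar_tip","spray_can","oil_bottle","tape_reel","wrench","screwdriver"):
        for r in ctrl.search_frame(q,p)[:2]:
            e=r["extent"];u,v=int(e[0]),int(e[1]);print(q,round(r["conf"],2),np.round(e),C[min(v,383),min(u,511)].round())
    np.savez(f"{n}.npz",**{k:p[k] for k in("color","depth","camera_matrix","R","t")})
cv2.imwrite("pics/a.png",cv2.resize(np.vstack(ims)[:,:,::-1],(512,768))[:384]);cv2.imwrite("pics/b.png",ims[1][:,:,::-1])
E
```

```text
pics
{'clock': 0.0, 'qpos': array([-1.26681016,  0.62934239,  0.03846325,  1.51836132, -0.02699659,
        0.99629793, -0.0200265 ]), 'qd': array([-0.00047739,  0.00077818, -0.00123277, -0.00087236,  0.00014941,
       -0.00073926, -0.00111839]), 'tau': array([ 5.89971605e-04, -5.63409805e+01,  1.22685079e+00, -1.93442631e+01,
        1.11473768e-02,  1.06228862e-02, -3.82620826e-06]), 'eef_pos': array([234.68149376, 605.48982221, 230.3940381 ]), 'tool_rot': array([-3.13970270e+00,  4.00808199e-05,  2.77176480e+00]), 'force': array([0.14671861, 0.41849134, 0.0928011 ]), 'torque': array([ 0.02288124, -0.0071419 ,  0.01907438]), 'width': 85.43352736712062}
top [ -17.67915292  541.0270027  1202.9329178 ] [ 306.   -8. 1283.]
dock 0.78 [266. 186.  98.  82.] [550. -44.  97.]
bar 0.91 [264. 176. 100.  18.] [608. -42.   8.]
bin 0.87 [263. 200.  30.  30.] [519. -37.  21.]
bar_tip 0.81 [264. 177.  94.  19.] [580. -40.  98.]
spray_can 0.85 [225. 146.  16.  24.] [666.  89. 153.]
spray_can 0.26 [263. 187.  96.  84.] [548. -38.  90.]
oil_bottle 0.68 [298. 153.  14.  15.] [ 670. -153.   93.]
tape_
[... 326 characters left out ...]
5.]
dock 0.55 [355. 338.  40.  52.] [ 668. -465.    6.]
bar 0.89 [284. 186.  40.  80.] [606.  27.   9.]
bar 0.57 [266. 268.  63.  38.] [ 497. -242.   20.]
bin 0.56 [254. 199.  36.  51.] [507. -24.  34.]
bar_tip 0.95 [284. 186.  41.  74.] [609.  26.  14.]
spray_can 0.74 [306. 150.  20.  48.] [679.  71. 106.]
spray_can 0.66 [324. 224.  19.  36.] [ 665. -181.   89.]
oil_bottle 0.58 [324. 223.  20.  37.] [ 665. -181.   89.]
tape_reel 0.93 [276. 110.  30.  26.] [664. 383.   1.]
tape_reel 0.64 [266. 267.  63.  36.] [ 493. -245.   26.]
wrench 0.74 [180. 126.  55.  14.] [322. 362.   1.]
screwdriver 0.65 [304. 150.  15.  44.] [675.  77. 105.]
screwdriver 0.58 [266. 268.  61.  39.] [ 493. -245.   26.]
```

```bash
python3 - <<'E'
from h import *
t=dict(np.load("top.npz"));s=dict(np.load("side.npz"))
a=cv2.resize(t["color"][120:260,190:350],None,fx=3.5,fy=3.5,interpolation=2)
b=cv2.resize(s["color"][110:270,210:360],None,fx=3.06,fy=3.06,interpolation=2)[:490]
h=min(a.shape[0],b.shape[0]); m=np.hstack([a[:h],b[:h]]); m=cv2.resize(m,(800,int(m.shape[0]*800/m.shape[1])))
cv2.imwrite("pics/c.png",m[:,:,::-1]); print(m.shape)
# bar points height 80..105
for p in(t,s):
    C=cloud(p).reshape(-1,3); 
    k=(C[:,2]>88)&(C[:,2]<106)&(C[:,0]>480)&(C[:,0]<680)&(C[:,1]>-200)&(C[:,1]<160)
    Q=C[k]; print(len(Q)); 
    for y in range(-200,160,20):
        m=(Q[:,1]>=y)&(Q[:,1]<y+20)
        if m.any(): print(y,m.sum(),np.median(Q[m],0).round(),Q[m,0].min().round(),Q[m,0].max().round())
E
```

```text
(384, 800, 3)
617
-200 4 [ 673. -181.   89.] 665.0 679.0
-180 24 [ 667. -170.   95.] 558.0 676.0
-160 52 [ 590. -149.   96.] 552.0 680.0
-140 40 [ 575. -133.   98.] 556.0 594.0
-120 31 [ 575. -110.   98.] 568.0 582.0
-100 48 [569. -85.  98.] 492.0 582.0
-80 49 [570. -71.  97.] 495.0 581.0
-60 41 [571. -50.  98.] 548.0 581.0
-40 37 [570. -30.  98.] 548.0 581.0
-20 40 [569.  -8.  97.] 549.0 581.0
0 66 [552.  14.  97.] 493.0 579.0
20 31 [572.  32.  98.] 563.0 579.0
40 30 [571.  51.  98.] 564.0 579.0
60 37 [571.  72.  98.] 562.0 679.0
80 45 [573.  92.  98.] 561.0 670.0
100 41 [570. 109.  98.] 560.0 665.0
120 1 [671. 123. 102.] 671.0 671.0
678
-200 15 [ 671. -182.   90.] 665.0 679.0
-180 58 [ 666. -174.   96.] 554.0 680.0
-160 21 [ 554. -154.   95.] 550.0 669.0
-140 6 [ 553. -137.   96.] 553.0 555.0
-120 20 [ 573. -105.   97.] 565.0 580.0
-100 87 [540. -85.  95.] 487.0 580.0
-80 52 [567. -71.  95.] 494.0 580.0
-60 45 [568. -50.  96.] 546.0 580.0
-40 47 [568. -30.  96.] 545.0 579.0
-20 43 [567.  -9.  96.] 546.0 578.0
0 93 [540.  12.  96.] 491.0 577.0
20 31 [569.  28.  96.] 561.0 577.0
40 33 [567.  49.  97.] 560.0 577.0
60 47 [574.  72.  96.] 560.0 679.0
80 51 [573.  88.  96.] 560.0 670.0
100 28 [565. 110.  95.] 558.0 574.0
120 1 [575. 121.  94.] 575.0 575.0
```

View pics/c.png

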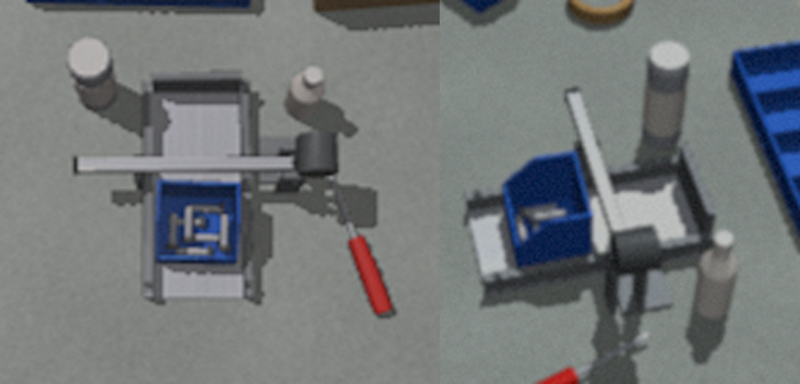

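The crop shows the bar's free end at about (78,165) in the left panel. The bin, at about (200,222), lies square in the lane. The can at (95,70) is beyond the bar. I estimate the dock origin at (572,-29) with yaw of about 0.033, and the bar tip at about (568,121). I'll start moving now.

```bash
python3 -m crank '[[[0,0,0,0,0,-0.96],[0,0,0,0,0,-0.96],[0,0,0,0,0,-0.96],[0,0,0,0,0,-0.96],[-0.3,-0.8,0,0,0,0],[-0.3,-0.8,0,0,0,0],[-0.3,-0.8,0,0,0,0],[-0.3,-0.8,0,0,0,0],[-0.3,-0.8,0,0,0,0],[-0.3,-0.8,0,0,0,0],[-0.3,-0.8,0,0,0,0],[-0.3,-0.8,0,0,0,0]]]' 1
python3 -c "
from h import *
s=ctrl.read_state();print(s['qpos'].round(2),s['tool_rot'])"
```

```text
clock: 2.0
eef_pos: [315.5, 417.9, 230.0]
tool_rot: [3.134, -0.001, -3.077]
force: [0.0, -0.1, -0.1]
width: -0.2
[-0.91  0.45 -0.09  1.87  0.05  0.82  0.61] [ 3.13443699e+00 -1.16142389e-03 -3.07692675e+00]
```

```bash
python3 -m crank '[[[-0.55,-0.88,0,0,0,0.05],[-0.55,-0.88,0,0,0,0.05],[-0.55,-0.88,0,0,0,0.05],[-0.55,-0.88,0,0,0,0.05],[-0.55,-0.88,0,0,0,0.05],[-0.55,-0.88,0,0,0,0.05],[-0.55,-0.88,0,0,0,0],[-0.55,-0.88,0,0,0,0],[-0.55,-0.88,0,0,0,0],[-0.55,-0.88,0,0,0,0],[-0.55,-0.88,0,0,0,0],[-0.55,-0.88,0,0,0,0]]]' 1
python3 -m crank '[[[0,0,0,0,-0.95,0],[0,0,0,0,-0.95,0],[0,0,0,0,-0.95,0],[0,0,0,0,-0.95,0],[0,0,0,0,-0.95,0],[0,0,0,0,-0.95,0],[0,0,0,0,-0.95,0],[0,0,0,0,-0.95,0],[0,0,0,0,-0.95,0]]]' 1
python3 -c "
from h import *
s=ctrl.read_state();print(s['qpos'].round(2),s['tool_rot']);from scipy.spatial.transform import Rotation as R;print(R.from_euler('xyz',s['tool_rot']).as_matrix().round(2))"
```

```text
clock: 3.0
eef_pos: [535.1, 95.5, 230.3]
tool_rot: [3.13, 0.004, -3.105]
force: [0.1, 0.2, 1.0]
width: -0.2
clock: 3.75
eef_pos: [547.6, 54.9, 228.6]
tool_rot: [-3.066, 0.492, -3.131]
force: [-0.0, -1.1, -0.6]
width: 0.3
[-0.19  0.35 -0.11  2.24  1.21  0.26  0.13] [-3.06600215  0.49160549 -3.13108226]
[[-0.88  0.03  0.47]
 [-0.01  1.   -0.07]
 [-0.47 -0.07 -0.88]]
```

```bash
python3 -m crank '[[[0,0.3,0,0,-0.6,0],[0,0.3,0,0,-0.6,0],[0,0.3,0,0,-0.6,0],[0,0.3,0,0,-0.6,0],[0,0.3,0,0,-0.6,0],[0,0.3,0,0,-0.6,0]]]' 1
cat > st.py <<'E'
from h import *
from scipy.spatial.transform import Rotation as R
import sys
s=ctrl.read_state();M=R.from_euler('xyz',s['tool_rot']).as_matrix()
print(s['qpos'].round(2),s['eef_pos'].round(),s['force'].round(1));print(M.round(2))
for a in sys.argv[1:]:
    d=np.array(eval(a),float)-s['eef_pos']; print(a,'units',(M.T@d/30).round(2))
E
python3 st.py
```

```text
clock: 4.25
eef_pos: [550.2, 78.8, 227.6]
tool_rot: [-3.023, 0.729, -3.105]
force: [0.1, -1.9, -0.5]
width: 0.4
[-0.22  0.41 -0.28  2.42  2.15  0.59 -0.94] [550.  79. 228.] [ 0.1 -1.9 -0.5]
[[-0.75  0.04  0.67]
 [-0.03  1.   -0.09]
 [-0.67 -0.09 -0.74]]
```

```bash
python3 -m crank '[[[0,0.1,0,0.3,-0.6,0],[0,0.1,0,0.3,-0.6,0],[0,0.1,0,0.3,-0.3,0]]]' 1
python3 st.py '[538,92,80]' '[538,92,30]'
```

```text
clock: 4.5
eef_pos: [556.0, 95.5, 221.6]
tool_rot: [-2.933, 0.832, -3.051]
force: [-0.0, 0.8, -1.8]
width: -0.1
[-0.06  0.56 -0.68  2.47  2.05  1.01 -0.92] [556.  96. 222.] [-0.   0.8 -1.8]
[[-0.67  0.06  0.74]
 [-0.06  0.99 -0.14]
 [-0.74 -0.14 -0.66]]
[538,92,80] units [3.9  0.5  2.68]
[538,92,30] units [5.13 0.74 3.78]
```

```bash
python3 -m crank '[[[0.45,0.05,0.32,-0.15,0,0],[0.45,0.05,0.32,-0.15,0,0],[0.45,0.05,0.32,-0.15,0,0],[0.45,0.05,0.32,-0.15,0,0],[0.45,0.05,0.32,-0.15,0,0],[0.45,0.05,0.32,-0.15,0,0],[0.45,0.05,0.32,-0.15,0,0],[0.45,0.05,0.32,-0.15,0,0]]]' 1
python3 st.py '[538,92,80]' '[538,92,30]'
```

```text
clock: 5.17
eef_pos: [577.0, 102.7, 99.5]
tool_rot: [-3.02, 0.802, -3.051]
force: [-156.0, 0.1, 187.9]
width: 0.0
[ 0.29  1.22 -1.25  2.47  2.22  1.64 -0.65] [577. 103. 100.] [-1.560e+02  1.000e-01  1.879e+02]
[[-0.69 -0.    0.72]
 [-0.06  1.   -0.06]
 [-0.72 -0.08 -0.69]]
[538,92,80] units [ 1.39 -0.3  -0.47]
[538,92,30] units [ 2.59 -0.16  0.68]
```

The tool drifted forward at a joint limit and came down on the bar with about 240 N, well over the wrist limit. I'm backing off now and will look before doing anything else.

```bash
python3 -m crank '[[[0,0,-0.5,0,0,0],[0,0,-0.8,0,0,0],[0,0,-0.8,0,0,0],[0,0,-0.8,0,0,0]]]' 1
python3 st.py '[520,92,160]'
python3 - <<'E'
from h import *
ims=[]
for n,r in(("top",(110,270,190,370)),("side",(80,270,180,370))):
    p=ctrl.get_image(n);ims.append(cv2.resize(p["color"][r[0]:r[1],r[2]:r[3]],(400,360),interpolation=2))
cv2.imwrite("pics/d.png",np.hstack(ims)[:,:,::-1])
E
```

```text
clock: 5.5
eef_pos: [549.9, 120.2, 158.2]
tool_rot: [-3.014, 0.768, -3.073]
force: [-0.1, 0.1, 0.6]
width: -0.0
[ 0.22  0.97 -1.25  2.47  1.99  1.47 -0.74] [550. 120. 158.] [-0.1  0.1  0.6]
[[-0.72  0.02  0.7 ]
 [-0.05  1.   -0.08]
 [-0.69 -0.09 -0.71]]
[520,92,160] units [ 0.72 -0.96 -0.66]
```

View pics/d.png

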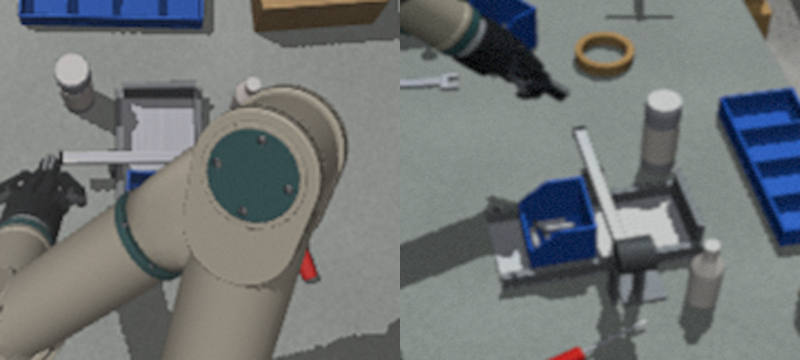

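The picture shows the scene intact: bar lowered, with its tip at about (65,157) left panel and (578,132) right panel. The elbow is folded to the right because the forward tilt is too close in for this arm. I'll use a finger tilted to the right (−y) under the bar's end instead, which leaves the arm more room.

```bash
python3 -m crank '[[[-0.4,0.1,-0.6,0,0,0],[-0.4,0.1,-0.6,0,0,0],[-0.4,0.1,-0.6,0,0,0],[-0.4,0.1,-0.6,0,0,0],[-0.4,0.1,-0.6,0,0,0],[0,0,0,0.69,0.09,0.71],[0,0,0,0.69,0.09,0.71],[0,0,0,0.69,0.09,0.71],[0,0,0,0.69,0.09,0.71]]]' 1
python3 st.py '[570,200,260]'
```

```text
clock: 6.35
eef_pos: [531.0, 137.9, 264.4]
tool_rot: [-3.004, 0.769, 2.776]
force: [0.1, 0.4, 0.4]
width: -0.6
[-0.02  0.65 -1.11  2.18  1.43  1.41 -0.8 ] [531. 138. 264.] [0.1 0.4 0.4]
[[-0.67  0.44  0.59]
 [ 0.26  0.89 -0.37]
 [-0.7  -0.1  -0.71]]
[570,200,260] units [-0.24  2.43  0.1 ]
```

```bash
python3 -m crank '[[[0,0.5,0,0.69,0.09,0.71],[0,0.5,0,0.69,0.09,0.71],[0,0.5,0,0.69,0.09,0.71],[0,0.3,0,0.69,0.09,0.71],[0,0.3,0,0.69,0.09,0.71],[0,0,0,0.69,0.09,0.71],[0,0,0,0.69,0.09,0.71],[0,0,0,0.69,0.09,0.71],[0,0,0,0.69,0.09,0.71]]]' 1
python3 st.py '[568,190,140]' '[568,190,35]'
```

```text
clock: 7.1
eef_pos: [569.2, 188.7, 249.2]
tool_rot: [-2.99, 0.788, 1.807]
force: [0.7, -0.0, -0.2]
width: -0.2
[-0.3   0.94 -0.82  1.38  0.99  1.88 -1.07] [569. 189. 249.] [ 0.7 -0.  -0.2]
[[-0.17  0.99  0.02]
 [ 0.69  0.13 -0.72]
 [-0.71 -0.11 -0.7 ]]
[568,190,140] units [2.62 0.35 2.51]
[568,190,35] units [5.1  0.73 4.95]
```

```bash
python3 -m crank '[[[0.52,0.07,0.5,0,0,0],[0.52,0.07,0.5,0,0,0],[0.52,0.07,0.5,0,0,0],[0.52,0.07,0.5,0,0,0],[0.52,0.07,0.5,0,0,0]]]' 1
python3 st.py '[568,190,32]'
```

```text
clock: 7.52
eef_pos: [573.6, 186.6, 134.4]
tool_rot: [-2.996, 0.793, 1.787]
force: [-0.9, -0.4, -0.1]
width: 0.0
[-0.31  1.08 -0.78  1.42  1.05  1.77 -1.18] [574. 187. 134.] [-0.9 -0.4 -0.1]
[[-0.15  0.99  0.01]
 [ 0.69  0.11 -0.72]
 [-0.71 -0.1  -0.69]]
[568,190,32] units [2.54 0.18 2.29]
```

Tracking is good. I'll go down well left of the bar, then check.

```bash
python3 -m crank '[[[0.51,0.02,0.46,0,0,0],[0.51,0.02,0.46,0,0,0],[0.51,0.02,0.46,0,0,0],[0.51,0.02,0.46,0,0,0],[0.45,0.02,0.4,0,0,0]]]' 1
python3 st.py '[568,145,32]' '[568,97,32]'
python3 - <<'E'
from h import *
ims=[]
for n,r in(("top",(110,270,150,330)),("side",(80,270,200,390))):
    p=ctrl.get_image(n);ims.append(cv2.resize(p["color"][r[0]:r[1],r[2]:r[3]],(400,360),interpolation=2))
cv2.imwrite("pics/e.png",np.hstack(ims)[:,:,::-1])
E
```

```text
clock: 7.93
eef_pos: [565.3, 183.8, 22.4]
tool_rot: [-2.983, 0.801, 1.794]
force: [-0.2, -0.5, -0.7]
width: 0.1
[-0.33  1.24 -0.73  1.43  1.12  1.67 -1.27] [565. 184.  22.] [-0.2 -0.5 -0.7]
[[-0.15  0.99  0.  ]
 [ 0.68  0.11 -0.73]
 [-0.72 -0.11 -0.69]]
[568,145,32] units [-1.12 -0.09  0.72]
[568,97,32] units [-2.21 -0.26  1.88]
```

View pics/e.png

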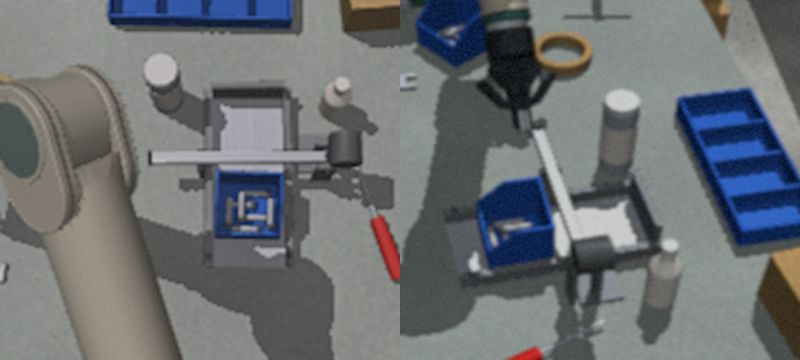

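```bash
python3 -m crank '[[[-0.35,-0.04,0.31,0,0,0],[-0.35,-0.04,0.31,0,0,0],[-0.35,-0.04,0.31,0,0,0],[-0.35,-0.04,0.31,0,0,0],[-0.35,-0.04,0.31,0,0,0],[-0.35,-0.04,0.31,0,0,0]]]' 1
python3 st.py '[568,97,60]' '[568,92,130]'
```

```text
clock: 8.53
eef_pos: [567.8, 96.5, 31.0]
tool_rot: [-2.976, 0.803, 1.802]
force: [-0.5, 0.1, 0.2]
width: 0.1
[-0.21  1.18 -0.72  1.58  1.16  1.6  -1.28] [568.  96.  31.] [-0.5  0.1  0.2]
[[-0.16  0.99  0.  ]
 [ 0.68  0.11 -0.73]
 [-0.72 -0.11 -0.69]]
[568,97,60] units [-0.68 -0.1  -0.67]
[568,92,130] units [-2.47 -0.39 -2.15]
```

```bash
python3 -m crank '[[[-0.26,-0.04,-0.25,0,0,0],[-0.26,-0.04,-0.25,0,0,0],[-0.26,-0.04,-0.25,0,0,0],[-0.26,-0.04,-0.25,0,0,0],[-0.26,-0.04,-0.25,0,0,0],[-0.32,-0.05,-0.17,0,0,0],[-0.32,-0.05,-0.17,0,0,0],[-0.32,-0.05,-0.17,0,0,0]]]' 1
python3 st.py '[568,69,168]' '[568,40,213]'
python3 - <<'E'
from h import *
p=ctrl.get_image("side");cv2.imwrite("pics/f.png",cv2.resize(p["color"][60:270,200,390] if 0 else p["color"][60:270,200:390],(380,420),interpolation=2)[:,:,::-1])
E
```

```text
clock: 9.2
eef_pos: [568.8, 87.9, 127.4]
tool_rot: [-2.98, 0.799, 1.799]
force: [-0.7, -0.0, -1.5]
width: -0.5
[-0.17  1.04 -0.77  1.6   1.1   1.67 -1.19] [569.  88. 127.] [-0.7 -0.  -1.5]
[[-0.16  0.99  0.  ]
 [ 0.68  0.11 -0.73]
 [-0.72 -0.11 -0.69]]
[568,69,168] units [-1.39 -0.25 -0.48]
[568,40,213] units [-3.13 -0.52 -0.81]
```

View pics/f.png

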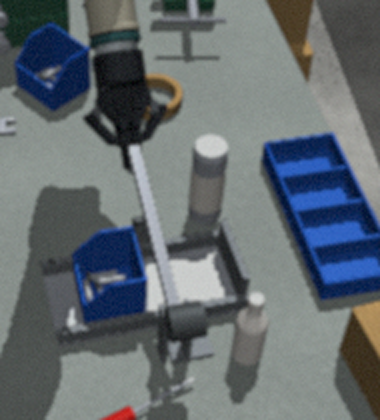

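The bar's end rests on the finger and is rising with it. Next I'll carry on along the arc past the balance point.

```bash
python3 -m crank '[[[-0.36,-0.06,-0.12,0,0,0],[-0.36,-0.06,-0.12,0,0,0],[-0.36,-0.06,-0.12,0,0,0],[-0.36,-0.06,-0.12,0,0,0],[-0.44,-0.07,-0.08,0,0,0],[-0.44,-0.07,-0.08,0,0,0],[-0.44,-0.07,-0.08,0,0,0],[-0.44,-0.07,-0.08,0,0,0]]]' 1
python3 st.py '[568,13,242]' '[568,-18,267]'
python3 -m crank '[[[-0.44,-0.07,0,0,0,0],[-0.44,-0.07,0,0,0,0],[-0.44,-0.07,0,0,0,0],[-0.44,-0.07,0.06,0,0,0],[-0.44,-0.07,0.06,0,0,0],[-0.44,-0.07,0.06,0,0,0]]]' 1
python3 st.py
python3 - <<'E'
from h import *
p=ctrl.get_image("side");cv2.imwrite("pics/g.png",cv2.resize(p["color"][60:270,200:390],(380,420),interpolation=2)[:,:,::-1])
E
```

```text
clock: 9.92
eef_pos: [568.8, 34.5, 225.0]
tool_rot: [-2.984, 0.799, 1.798]
force: [-0.0, 0.0, -1.3]
width: -0.4
[-0.06  0.87 -0.81  1.65  1.06  1.71 -1.06] [569.  34. 225.] [-0.   0.  -1.3]
[[-0.16  0.99  0.01]
 [ 0.68  0.11 -0.72]
 [-0.72 -0.11 -0.69]]
[568,13,242] units [-0.89 -0.17  0.13]
[568,-18,267] units [-2.19 -0.38  0.3 ]
clock: 10.42
eef_pos: [567.5, -33.6, 286.7]
tool_rot: [-2.982, 0.803, 1.796]
force: [0.4, -0.4, 0.4]
width: -0.3
[ 0.06  0.76 -0.83  1.68  1.06  1.71 -0.93] [568. -34. 287.] [ 0.4 -0.4  0.4]
[[-0.16  0.99  0.  ]
 [ 0.68  0.11 -0.73]
 [-0.72 -0.11 -0.69]]
```

View pics/g.png

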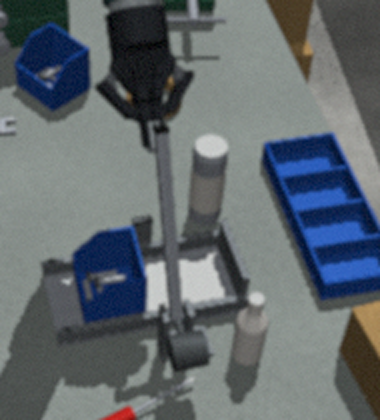

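```bash
python3 -m crank '[[[0,0,0,0,0,0],[0,0,-0.5,0,0,0],[0,0,-0.6,0,0,0],[0,0,-0.6,0,0,0],[0,0,-0.6,0,0,0],[0,0,-0.6,0,0,0],[0,0,0,0,0,0],[0,0,0,0,0,0],[0,0,0,0,0,0],[0,0,0,0,0,0],[0,0,0,0,0,0],[0,0,0,0,0,0]]]' 1
python3 st.py '[440,80,330]'
python3 - <<'E'
from h import *
p=ctrl.get_image("side");cv2.imwrite("pics/i.png",cv2.resize(p["color"][40:270,200:390],(380,460),interpolation=2)[:,:,::-1])
C=cloud(p);k=(C[...,2]>130)&(C[...,1]<-80)&(C[...,0]>540)&(C[...,0]<600);Q=C[k];print(len(Q));i=np.argsort(Q[:,2])[::max(1,len(Q)//8)];print(Q[i].round())
E
```

```text
clock: 11.47
eef_pos: [565.7, 34.0, 349.6]
tool_rot: [-2.973, 0.802, 1.803]
force: [0.7, 0.3, -0.8]
width: 0.2
[-0.04  0.72 -0.85  1.54  0.99  1.85 -0.88] [566.  34. 350.] [ 0.7  0.3 -0.8]
[[-0.16  0.99 -0.  ]
 [ 0.68  0.11 -0.73]
 [-0.72 -0.12 -0.69]]
[440,80,330] units [ 2.18 -3.89 -0.67]
726
[[ 574. -158.  131.]
 [ 588. -597.  167.]
 [ 587. -610.  195.]
 [ 594. -594.  209.]
 [ 592. -593.  213.]
 [ 567. -167.  257.]
 [ 576. -172.  296.]
 [ 575. -175.  334.]
 [ 576. -175.  356.]]
```

View pics/i.png

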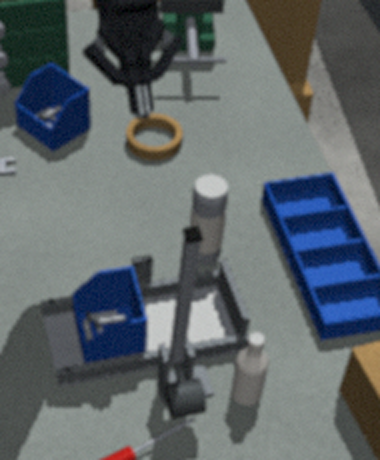

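The bar is up by itself: its tip is at about (192,233) and points on it measure up to 356 mm high at y≈-175, right at its stop. I'll turn the tool vertical with the jaws across the lane and open the fingers part way, for a two-point push.

```bash
python3 -m crank '[[[0,0,0,-0.15,0.97,0],[0,0,0,-0.15,0.97,0],[0,0,0,-0.15,0.97,0],[0,0,0,-0.15,0.97,0],[0,0,0,-0.15,0.97,0],[0,0,0,-0.15,0.97,0],[0,0,0,-0.15,0.97,0],[0,0,0,-0.15,0.97,0]]]' 0.2
python3 -m crank '[[[0,0,0,0,0,-0.98],[0,0,0,0,0,-0.98],[0,0,0,0,0,-0.98],[0,0,0,0,0,-0.98],[0,0,0,0,0,-0.98],[0,0,0,0,0,-0.98],[0,0,0,0,0,-0.98],[0,0,0,0,0,-0.98],[0,0,0,0,0,-0.98],[0,0,0,0,0,-0.98],[0,0,0,0,0,-0.98],[0,0,0,0,0,-0.98]]]' 0.2
python3 st.py '[425,-33,340]'
python3 - <<'E'
from h import *
p=ctrl.get_image("top")
# bin: blue pixels in lane
C=cloud(p);c=p["color"].astype(int);k=(c[...,2]>c[...,0]+40)&(C[...,0]>440)&(C[...,0]<620)&(abs(C[...,1]+33)<90)&(C[...,2]<110)
Q=C[k];print(len(Q),np.percentile(Q,[1,50,99],axis=0).round())
T=Q[Q[:,2]>85];L=Q[(Q[:,2]>45)&(Q[:,2]<65)]
print(np.percentile(T,[2,98],axis=0).round(),np.percentile(L,[2,98],axis=0).round())
E
```

```text
clock: 12.18
eef_pos: [565.0, 38.6, 347.5]
tool_rot: [-3.14, -0.039, 1.739]
force: [-0.2, 0.5, -0.8]
width: 34.5
clock: 13.18
eef_pos: [563.9, 15.6, 342.0]
tool_rot: [3.113, -0.021, 2.996]
force: [0.8, -0.5, -1.2]
width: 34.1
[ 0.64  0.66 -1.23  1.57  0.59  1.36  0.78] [564.  16. 342.] [ 0.8 -0.5 -1.2]
[[-0.99  0.15 -0.02]
 [ 0.15  0.99  0.03]
 [ 0.02  0.03 -1.  ]]
[425,-33,340] units [ 4.34 -2.28  0.09]
523 [[462. -89.   6.]
 [518. -40.  16.]
 [552.  15. 101.]]
[[490. -81.  85.]
 [551.  16. 101.]] [[462. -80.  45.]
 [549.  14.  62.]]
```

```bash
python3 -m crank '[[[0.54,-0.28,0,0,0,-0.3],[0.54,-0.28,0,0,0,-0.3],[0.54,-0.28,0,0,0,-0.3],[0.54,-0.26,0,0,0,-0.3],[0.54,-0.25,0,0,0,-0.2],[0.54,-0.22,0,0,0,-0.2],[0.54,-0.2,0,0,0,0],[0.54,-0.2,0,0,0,0]]]' 0.2
python3 st.py '[425,-34,340]' '[425,-34,150]'
```

```text
clock: 13.9
eef_pos: [426.0, -41.4, 339.1]
tool_rot: [3.108, -0.022, -3.13]
force: [-0.4, 0.4, 0.2]
width: 34.3
[ 0.96  0.39 -1.23  1.9   0.36  1.15  1.18] [426. -41. 339.] [-0.4  0.4  0.2]
[[-1.   -0.01 -0.02]
 [-0.01  1.    0.03]
 [ 0.02  0.03 -1.  ]]
[425,-34,340] units [ 0.03  0.25 -0.02]
[425,-34,150] units [-0.11  0.03  6.31]
```

```bash
python3 -m crank '[[[0,0.03,0.8,0,0,0],[0,0.03,0.8,0,0,0],[0,0.03,0.8,0,0,0],[0,0.03,0.8,0,0,0],[0,0.03,0.8,0,0,0],[0,0.03,0.8,0,0,0],[0,0,0.8,0,0,0],[0,0,0.8,0,0,0]]]' 0.2
python3 st.py '[425,-36,34]'
```

```text
clock: 14.57
eef_pos: [420.4, -38.2, 143.8]
tool_rot: [3.119, -0.015, 3.118]
force: [0.8, -0.3, 0.5]
width: 34.2
[ 0.67  0.62 -0.92  2.18  0.75  0.7   0.78] [420. -38. 144.] [ 0.8 -0.3  0.5]
[[-1.    0.02 -0.01]
 [ 0.02  1.    0.02]
 [ 0.01  0.02 -1.  ]]
[425,-36,34] units [-0.21 -0.01  3.66]
```

```bash
python3 -m crank '[[[-0.03,0.02,0.6,0,0,-0.1],[-0.03,0.02,0.6,0,0,-0.1],[-0.03,0.02,0.6,0,0,-0.1],[-0.03,0.02,0.6,0,0,-0.1],[-0.03,0.02,0.6,0,0,-0.1],[-0.03,0.02,0.6,0,0,0]]]' 0.2
python3 st.py '[450,-34,34]' '[584,-29,34]'
python3 - <<'E'
from h import *
ims=[]
for n,r in(("top",(110,290,180,360)),("side",(80,270,180,370))):
    p=ctrl.get_image(n);ims.append(cv2.resize(p["color"][r[0]:r[1],r[2]:r[3]],(400,400),interpolation=2))
cv2.imwrite("pics/j.png",np.hstack(ims)[:,:,::-1])
E
```

```text
clock: 15.07
eef_pos: [421.9, -34.4, 28.9]
tool_rot: [3.12, -0.018, -3.129]
force: [0.4, -0.6, -0.9]
width: 34.5
[ 0.46  0.8  -0.63  2.25  1.12  0.47  0.49] [422. -34.  29.] [ 0.4 -0.6 -0.9]
[[-1.   -0.01 -0.02]
 [-0.01  1.    0.02]
 [ 0.02  0.02 -1.  ]]
[450,-34,34] units [-0.93  0.01 -0.19]
[584,-29,34] units [-5.4   0.12 -0.27]
```

View pics/j.png

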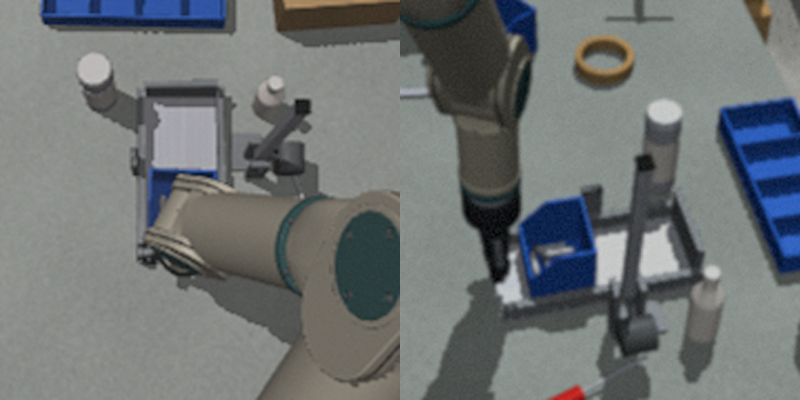

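```bash
cat > clr.py <<'E'
from h import *
o=[]
for n in("top","side"):
    p=ctrl.get_image(n);C=cloud(p).reshape(-1,3);k=(p["depth"].ravel()>0)&(C[:,2]>120)&(C[:,2]<900)&(np.hypot(C[:,0]-450,C[:,1])<500);o.append(C[k])
for C in o:
    ax=np.array([572,-147])+np.outer((C[:,2].clip(96,356)-88)*0.08,[0,-1]); d=np.hypot(*(C[:,:2]-ax).T); d=np.hypot(d,(C[:,2]-356).clip(0))
    m=(d>28)&(C[:,0]<d.max()+1e4)&~((abs(C[:,0]-572)<30)&(C[:,1]<-125)&(C[:,1]>-215)&(C[:,2]<365))&~((C[:,0]>630)&(C[:,2]<165)); i=np.argsort(d[m])[5]; print('arm-bar',d[m][i].round(),C[m][i].round())
E
python3 -m crank '[[[-0.35,0,-0.05,0,0,-0.05],[-0.35,0,-0.05,0,0,-0.05],[-0.35,0,-0.05,0,0,-0.05],[-0.35,0,0,0,0,-0.05],[-0.35,0,0,0,0,0],[-0.35,0,0,0,0,0]]]' 0.2
python3 st.py '[584,-29,34]'; python3 clr.py
```

```text
clock: 15.67
eef_pos: [477.9, -35.5, 34.6]
tool_rot: [3.123, -0.035, -3.116]
force: [-2.9, 0.8, -0.4]
width: 34.2
[ 0.49  0.85 -0.72  2.08  0.97  0.62  0.68] [478. -36.  35.] [-2.9  0.8 -0.4]
[[-1.   -0.03 -0.04]
 [-0.03  1.    0.02]
 [ 0.04  0.02 -1.  ]]
[584,-29,34] units [-3.54  0.13 -0.1 ]
arm-bar 145.0 [537. -47. 427.]
arm-bar 93.0 [ 493. -101.  130.]
```

```bash
python3 -m crank '[[[-0.3,0.02,0,0,0,0],[-0.3,0.02,0,0,0,0],[-0.3,0.02,0,0,0,0],[-0.3,0.02,0,0,0,0],[-0.3,0.02,0,0,0,0],[-0.3,0.02,0,0,0,0]]]' 0.2
python3 st.py '[584,-29,34]'; python3 clr.py
```

```text
clock: 16.27
eef_pos: [524.5, -33.2, 34.5]
tool_rot: [3.129, -0.051, -3.121]
force: [-9.4, -0.4, 8.1]
width: 34.2
[ 0.48  0.9  -0.75  1.94  0.9   0.73  0.77] [524. -33.  34.] [-9.4 -0.4  8.1]
[[-1.   -0.02 -0.05]
 [-0.02  1.    0.01]
 [ 0.05  0.01 -1.  ]]
[584,-29,34] units [-1.99  0.1  -0.08]
arm-bar 80.0 [520. -91. 138.]
arm-bar 62.0 [ 536. -100.  131.]
```

Contact is at 9 N, with an 8 N upward part. The tool has leaned about 3° forward, so I'll raise it 5 mm and straighten it before pushing on.

```bash
python3 -m crank '[[[0.15,0,-0.08,0,0,0],[0,0,-0.08,0,-0.3,0],[0,0.03,0,0,-0.2,0],[-0.15,0.03,0,0,0,0],[-0.25,0.03,0,0,0,0],[-0.25,0.02,0,0,-0.05,0],[-0.25,0,0,0,-0.05,0]]]' 0.2
python3 st.py '[584,-29,40]'; python3 clr.py
python3 - <<'E'
from h import *
p=ctrl.get_image("side");cv2.imwrite("pics/k.png",cv2.resize(p["color"][110:270,200:360],(560,560),interpolation=2)[:,:,::-1])
E
```

```text
clock: 16.95
eef_pos: [553.3, -28.2, 41.1]
tool_rot: [3.125, 0.022, -3.122]
force: [-3.7, -0.4, -0.4]
width: 34.2
[ 0.47  0.89 -0.74  1.94  0.94  0.68  0.73] [553. -28.  41.] [-3.7 -0.4 -0.4]
[[-1.   -0.02  0.02]
 [-0.02  1.    0.02]
 [-0.02  0.02 -1.  ]]
[584,-29,40] units [-1.02 -0.05  0.06]
arm-bar 127.0 [517. -43. 216.]
arm-bar 58.0 [562. -94. 134.]
```

View pics/k.png

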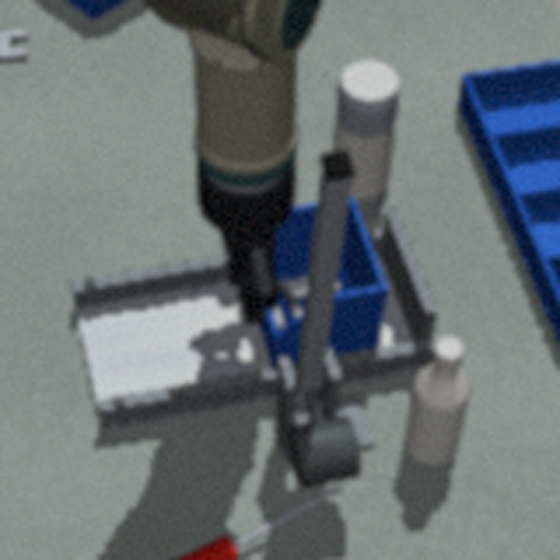

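The bin, at about (330,290), is flat in the lane under the raised bar with a short gap left to the stop. I'll push the rest slowly until the force rises.

```bash
python3 -m crank '[[[-0.2,0,0,0,0,0],[-0.2,0,0,0,0,0],[-0.2,0,0,0,0,0],[-0.18,0,0,0,0,0]]]' 0.2; python3 -m crank '[[[-0.12,0,0,0,0,0],[-0.12,0,0,0,0,0],[-0.12,0,0,0,0,0]]]' 0.2
```

```text
clock: 17.43
eef_pos: [574.5, -27.9, 41.4]
tool_rot: [3.127, 0.015, -3.122]
force: [-6.9, 0.3, 5.6]
width: 34.1
clock: 17.68
eef_pos: [581.3, -27.7, 41.5]
tool_rot: [3.129, 0.004, -3.122]
force: [-7.7, 0.1, 5.8]
width: 34.0
```

```bash
python3 -m crank '[[[-0.12,0,0,0,0,0],[-0.12,0,0,0,0,0]]]' 0.2; python3 -m crank '[[[-0.12,0,0,0,0,0],[-0.12,0,0,0,0,0]]]' 0.2
```

```text
clock: 17.85
eef_pos: [585.1, -27.7, 41.5]
tool_rot: [3.13, -0.004, -3.122]
force: [-6.7, -0.1, 5.9]
width: 34.1
clock: 18.02
eef_pos: [586.8, -27.7, 41.5]
tool_rot: [3.133, -0.017, -3.122]
force: [-14.9, -0.6, 12.1]
width: 34.3
```

```bash
python3 -m crank '[[[-0.15,0,0,0,0,0],[-0.15,0,0,0,0,0]]]' 0.2; python3 clr.py
```

```text
clock: 18.18
eef_pos: [586.6, -27.8, 41.4]
tool_rot: [3.137, -0.036, -3.121]
force: [-13.3, -0.5, 11.5]
width: 34.1
arm-bar 69.0 [583. -83. 145.]
arm-bar 60.0 [584. -92. 130.]
```

```bash
python3 -m crank '[[[0.3,0,0,0,0,0],[0.6,0,0,0,0.2,0],[0.6,0,0,0,0.0,0],[0.6,0,0,0,-0.2,0],[0.6,0,0,0,-0.2,0],[0.6,0,0,0,-0.2,0],[0.6,0,0,0,0,0],[0.5,0,0,0,0,0]]]' 0.2
python3 st.py
python3 -m crank '[[[0.2,0,-0.8,0,0,0],[0.1,0,-0.8,0,0,0],[0,0,-0.8,0,0,0],[0,0,-0.8,0,0,0],[0,0,-0.8,0,0,0],[0,0,-0.8,0,0,0],[0,0,0,0,0,0]]]' 0.2
python3 - <<'E'
from h import *
ims=[];d=lambda x,y,z:(572+x*.9995-y*.033,-29+x*.033+y*.9995,z)
for n,r in(("top",(110,290,180,360)),("side",(80,270,200,390))):
    p=ctrl.get_image(n);im=p["color"].copy();ims.append(cv2.resize(im[r[0]:r[1],r[2]:r[3]],(400,400),interpolation=2))
    C=cloud(p);c=p["color"].astype(int);k=(c[...,2]>c[...,0]+40)&(C[...,0]>440)&(C[...,0]<720)&(abs(C[...,1]+33)<90)&(C[...,2]<110)
    Q=C[k];T=Q[Q[:,2]>80];print(n,len(Q),np.percentile(Q,[1,99],axis=0).round(),np.percentile(T,[2,98],axis=0).round())
    k=(C[...,2]>50)&(C[...,2]<76)&(abs(C[...,1]+27)<45)&(C[...,0]>655)&(C[...,0]<720)&~(c[...,2]>c[...,0]+40);print('stop',np.percentile(C[k],[2,50,98],axis=0).round())
cv2.imwrite("pics/l.png",np.hstack(ims)[:,:,::-1])
E
```

```text
clock: 18.95
eef_pos: [465.1, -26.7, 46.8]
tool_rot: [3.127, 0.03, -3.123]
force: [0.4, -0.2, 0.1]
width: 34.1
[ 0.46  0.79 -0.67  2.18  1.06  0.51  0.54] [465. -27.  47.] [ 0.4 -0.2  0.1]
[[-1.   -0.02  0.03]
 [-0.02  1.    0.02]
 [-0.03  0.01 -1.  ]]
clock: 19.53
eef_pos: [456.9, -26.1, 199.1]
tool_rot: [3.124, 0.04, -3.115]
force: [1.0, -0.1, -0.3]
width: 34.1
top 445 [[598. -84.   6.]
 [691.  22. 101.]] [[627. -76.  82.]
 [688.  22. 102.]]
stop [[682. -70.  50.]
 [684. -20.  63.]
 [686.  13.  75.]]
side 976 [[595. -81.   8.]
 [686.  21.  99.]] [[627. -80.  81.]
 [686.  20. 100.]]
stop [[692. -71.  63.]
 [695. -66.  65.]
 [697. -60.  67.]]
```

View pics/l.png

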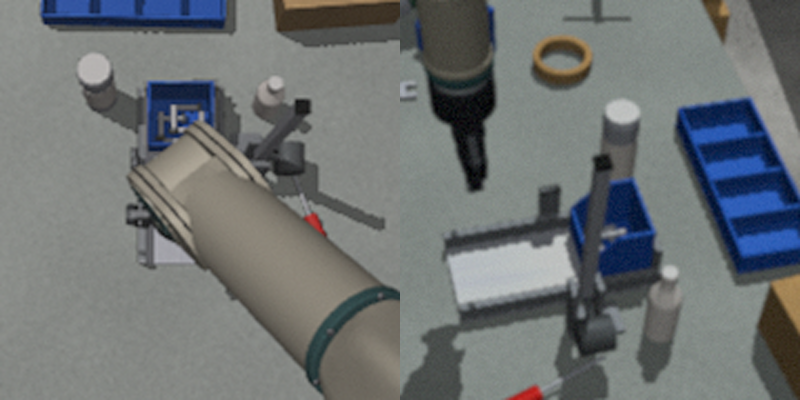

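The bin spans x≈597–687 mm, against a stop face expected at 687. It is flat, the bar is up at about (300,105) and (603,160), the bystanders are in place, and the arm is clear. I'm handing in.

```bash
python3 -c "
from cell import ctrl
print(ctrl.finish_job())"
```

```text
the job is handed in; nothing more can be done
None
```

The bar is up and the bin is home, but I broke the 120 N wrist-force limit on the way, so the attempt probably counts as failed.

**What I did:** I raised the bar by its free end with a finger tilted to the right, until it went past balance and rose to its stop by itself. I then pushed the bin by its lip under the bar until it met the back stop, backed out, lifted clear and handed in at about 19.6 s.

**Last checks:**
- **Bar:** it is still up in the final pictures. Just after the lift, points on it measured up to 356 mm high.
- **Bin:** it lies flat and spans about x = 597–687 mm, against a stop face expected at 687 mm. At the end of the push the tool stopped advancing while the force rose to about 15 N.
- **Bystanders:** those that show in the last picture look unmoved. The mug is not in those crops, and I did not re-measure any of them.
- **Arm:** it reads no contact, with the tool 199 mm above the bench.

**What went wrong:** at about 5.2 s, on a first approach with the tool tilted forward, the arm hit a joint limit and drifted. It pressed down on the lowered bar with about 156 N in x and 188 N in z, roughly 240 N in all. I backed off at once and nothing visibly moved, but the reading is well over the limit.

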